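Put each ground-glass stopper back in its own bottle

TASK

The stoppers of the amber, blue and green bottles were mixed up after washing: give every bottle the stopper of its own colour, seated fully home with the head down on the lip, and leave the three bottles standing upright where they are. The stoppers are ground glass and clean: set each one down gently without dropping it, and rest one in the white dish while you need the room, never on the bench. Leave the black jar and the wash bottle alone.

Things in the scene. Friction and masses are not known exactly. Their poses are not given: they have to be found in the camera images.
- amber_grip (a point): amber glass stopper: round head 48 mm wide, 32 mm tall, on a tapered plug 24 mm long (36 mm wide under the head, 29 mm at its flat foot); 60 g. Point on its axis (z, up) in the head, 22 mm above the head's underside, 10 mm below its top: grip here. Seated, the head lies on the lip and the point is 22 mm above the mouth. At the start in a wrong neck, up to 5 mm higher.
- blue_grip (a point): blue glass stopper: round head 48 mm wide, 32 mm tall, on a tapered plug 24 mm long (32 mm wide under the head, 25 mm at its flat foot); 60 g. Point on its axis (z, up) in the head, 22 mm above the head's underside, 10 mm below its top: grip here. Seated, the head lies on the lip and the point is 22 mm above the mouth. At the start in a wrong neck, up to 5 mm higher.
- green_grip (a point): green glass stopper: round head 48 mm wide, 32 mm tall, on a tapered plug 24 mm long (28 mm wide under the head, 21 mm at its flat foot); 60 g. Point on its axis (z, up) in the head, 22 mm above the head's underside, 10 mm below its top: grip here. Seated, the head lies on the lip and the point is 22 mm above the mouth. At the start in a wrong neck, up to 5 mm higher.
- amber_mouth (a point): amber glass bottle, empty, loose on the bench, 360 g: body 74 mm wide, 130 mm tall to the rounded lip; neck bore 38 mm, lip 50 mm wide outside. Point: centre of its mouth, level with the lip's top; z up along its axis. The bore takes the amber stopper with 1 mm to spare all round.
- blue_mouth (a point): blue glass bottle, empty, loose on the bench, 360 g: body 74 mm wide, 130 mm tall to the rounded lip; neck bore 34 mm, lip 46 mm wide outside. Point: centre of its mouth, level with the lip's top; z up along its axis. The bore takes the blue stopper with 1 mm to spare all round.
- green_mouth (a point): green glass bottle, empty, loose on the bench, 360 g: body 74 mm wide, 130 mm tall to the rounded lip; neck bore 30 mm, lip 42 mm wide outside. Point: centre of its mouth, level with the lip's top; z up along its axis. The bore takes the green stopper with 1 mm to spare all round.
- dish_centre (a point): clean white porcelain dish, round, loose on the bench, empty at the start: 120 mm wide, rim 18 mm high, flat inner floor 4 mm above the bench and 100 mm across. Point: centre of the inner floor, z up. A stopper stands in it upright on the foot of its plug, its point then 50 mm above the bench.
- black_jar_mid (a point): opaque black jar with its own black stopper in it, 76 mm in diameter, 152 mm tall over the stopper; it stands among the bottles and is not part of the job. The point is on its axis, half-way up (76 mm). z points up.
- wash_bottle_mid (a point): whitish plastic wash bottle with red cap and red bent spout, 58 mm in diameter, 153 mm tall, not part of the job. The point is on its axis, 60 mm above the bench. z points up.
Things that resemble listed ones, but are neither listed nor needed, are in the scene too. What is meant by the part that bears green_grip is not pink or yellow, and is the smaller of those in its own colour.

How it is judged:
On the way:
1. one of the three stoppers stands or lies in the white dish, let go and at rest (((horizontal distance between amber_grip and dish_centre below 0.058 m and height (world z) of amber_grip below 0.065 m and contact force between the fingers and amber_stopper below 0.1 N and linear speed of amber_stopper below 0.03 m/s) or (horizontal distance between blue_grip and dish_centre below 0.058 m and height (world z) of blue_grip below 0.065 m and contact force between the fingers and blue_stopper below 0.1 N and linear speed of blue_stopper below 0.03 m/s) or (horizontal distance between green_grip and dish_centre below 0.058 m and height (world z) of green_grip below 0.065 m and contact force between the fingers and green_stopper below 0.1 N and linear speed of green_stopper below 0.03 m/s))), for 0.2 s.
At the end, for the whole second after the job is handed in: each stopper is in the bottle of its own colour, let go and at rest: within 8 mm of the mouth's axis, head down on the lip to within 2.5 mm, axis within 5 degrees of the bottle's; each of the three bottles upright within 3.4 degrees and its mouth within 30 mm of where it started (horizontal distance between amber_grip and amber_mouth below 0.008 m and z of amber_grip in the frame of amber_mouth between 0.018 and 0.0245 m and angle between the z axis of amber_grip and the z axis of amber_mouth, either way round below 0.09 rad and linear speed of each of amber_stopper, blue_stopper, green_stopper below 0.02 m/s and contact force between the fingers and amber_stopper below 0.1 N and distance of each of amber_mouth, blue_mouth, green_mouth from where it was at the start of the episode below 0.03 m and angle between each of amber_mouth, blue_mouth, green_mouth's own z axis and vertical below 0.06 rad and horizontal distance between blue_grip and blue_mouth below 0.008 m and z of blue_grip in the frame of blue_mouth between 0.018 and 0.0245 m and angle between the z axis of blue_grip and the z axis of blue_mouth, either way round below 0.09 rad and contact force between the fingers and blue_stopper below 0.1 N and horizontal distance between green_grip and green_mouth below 0.008 m and z of green_grip in the frame of green_mouth between 0.018 and 0.0245 m and angle between the z axis of green_grip and the z axis of green_mouth, either way round below 0.09 rad and contact force between the fingers and green_stopper below 0.1 N); the robot touches nothing.
It fails at once if a stopper was put down on, or fell to, the bench instead of the dish ((height (world z) of amber_grip below 0.053 m and horizontal distance between amber_grip and dish_centre above 0.075 m) or (height (world z) of blue_grip below 0.053 m and horizontal distance between blue_grip and dish_centre above 0.075 m) or (height (world z) of green_grip below 0.053 m and horizontal distance between green_grip and dish_centre above 0.075 m)).
It fails at once if a stopper was dropped (it fell more than about 20 mm) ((contact force between the fingers and amber_stopper below 0.1 N and linear speed of amber_stopper above 0.65 m/s) or (contact force between the fingers and blue_stopper below 0.1 N and linear speed of blue_stopper above 0.65 m/s) or (contact force between the fingers and green_stopper below 0.1 N and linear speed of green_stopper above 0.65 m/s)).
It fails at once if one of the three bottles was tipped by more than 20 degrees (angle between any of amber_mouth, blue_mouth, green_mouth's own z axis and vertical above 0.35 rad).
It fails at once if the black jar or the wash bottle was pushed more than 40 mm or tipped by more than 20 degrees (distance of any of black_jar_mid, wash_bottle_mid from where it was at the start of the episode above 0.04 m or angle between any of black_jar_mid, wash_bottle_mid's own z axis and vertical above 0.35 rad).
It also fails if it takes over 122 s, if anything falls off the work surface, if the arm or the gripper's body presses on something with over 40 N, if the wrist force passes 120 N, or if a joint passes its speed limit or range.

ROBOT

A 6-joint arm with a two-finger parallel gripper is mounted at the origin on the work surface. World frame = base frame: x ahead of the robot, y to its left, z up, the work surface at z = 0. Lengths are in m, angles in rad, forces in N, time in s.
With the tool pointing down it reaches from about 0.35 to 1 m from the base axis. Payload 7.1 kg.
Tool frame: the origin (TCP) lies on the centre line of the jaws, within the pads' length; the fingertips stand 25 mm ahead of it and the grasp point (between the pads) lies 6 mm ahead of it; z points along the fingers, y is the direction in which the jaws open and shut (so a half turn about z gives the same grasp; the last joint's range is limited). The gripper opens to 85 mm and grips with 20 to 120 N. Pads are 22 mm wide; open, the fingers measure 114 mm over their backs; the gripper's body (76 mm by 85 mm) begins 54 mm behind the grasp point. The pads swing forward as they close: fully open they stand 13 mm farther back than shut.
Start: joints at [-1.123, 0.423, 1.63, -0, 1.089, -0.019], TCP at [0.281, -0.558, 0.256] pointing down, gripper open.
Joint ranges: [-3, 3], [-0.9, 2.11], [0.09, 2.58], [-1.31, 4.45], [0.11, 2.69], [-2.54, 2.54]. Speed limits (rad/s): [2.39, 2.39, 3.01, 3.14, 3.14, 3.14].

INTERFACE

Orientations are given as a rotation vector (axis times angle).
In Python, from station import ctrl gives the robot as it stands. The module is installed in compiled form; this text tells all that it offers.
- The arm moves only by the tool jog_arm, never from a script. Its argument "series" is a list of rows, each a list of 7 numbers: the turn, a rotation vector about the world's x, y, z in degrees, then the shift along the world's x, y, z in cm, then the opening, from 0 (shut) to 1 (fully open). A call has 1 to 5 rows; each row shifts and turns the commanded pose from where the row before left it; what a row does not reach is not made up. A row lasts 1/12 s, in which the tool goes at most 41.7 mm and 7.16 degrees, less where a joint would pass 70% of its speed; a pose out of reach is approached as far as the arm can. A call with a gripper value outside its range is refused whole. The fingers move at their own pace and stop on an object; "newtons" is the grip in N (left out, the last holds). Time passes only in rows, so rows that do not move let the fingers close. It gives the time, the measured TCP pose, the force and the opening at its end, in the units of the state.
- ctrl.sense(): the state, without advancing time (a new reading comes with each control period).
- ctrl.camera(name): name is "scene" or "side" or "wrist"; returns the picture (420x560x3 uint8, red, green, blue); there is no depth.
- ctrl.camera_info(name): a dict with "K" (3x3 intrinsics, pixels), "eye" and "orientation" of the camera in the world; the wrist camera has in their place "hand_eye" (4x4, takes a point from camera to tool coordinates, whose origin is the TCP and whose axes are the flange's). Camera axes: x right, y down, z forward; pixel columns grow to the right and rows downward; lengths in m; the calibration is good to about 2 mm. A picture is of the moment at which its call begins: read the wrist's pose just before it. camera_info takes no time and is no camera call.
- ctrl.close_job(): hands the job in, once; it reports no verdict.
The state is a dict: "time_s": time; "joint_positions": joint angles; "qd": joint speeds; "joint_torque": joint torques, N m; "tcp_pos": TCP position; "tcp_rot": TCP orientation; "wrist_force": force on the tool from outside, world axes, zero at the start; "torque": the same for the moment, N m; "opening": finger opening in m.
Only numpy, scipy, OpenCV 4.12 (cv2) and the standard library are available. Lean on these libraries where they do the work, as an engineer would, in place of code of your own. Each camera call takes 0.05 s, during which the arm holds its last target. There are 200 camera calls.

## Working session

There is one attempt and no reset: what is moved stays moved. The work goes in short steps, Python scripts to look and compute and a tool call to move; the robot and the scene stay as the last step left them, time stands still between calls to the robot, and variables do not carry over. Pictures are saved under pics/ and viewed, about 12 in all and at most 16, crops included, and the job is handed in when it is done.

Besides the shell and the picture viewer there is one more tool, called after "Emit:" by a JSON object that holds its "method" and its "body", one argument or row to a line. jog_arm: Moves the arm, as the interface text tells. Its arguments: {"type":"object","properties":{"series":{"type":"array","items":{"type":"array","items":{"type":"number"}}},"newtons":{"type":"number"}},"required":["series"]}

```bash
mkdir -p pics
cat > h.py <<'E'
import numpy as np, cv2
from scipy.spatial.transform import Rotation as R
from station import ctrl
def cam(name):
    s=ctrl.sense(); im=ctrl.camera(name); i=ctrl.camera_info(name); K=np.array(i["K"])
    if name=="wrist":
        T=np.eye(4);T[:3,:3]=R.from_rotvec(s["tcp_rot"]).as_matrix();T[:3,3]=s["tcp_pos"]
        T=T@np.array(i["hand_eye"])
    else:
        T=np.eye(4);o=np.array(i["orientation"]);T[:3,:3]=o if o.shape==(3,3) else R.from_rotvec(o).as_matrix();T[:3,3]=i["eye"]
    return im,K,T
def save(im,f): cv2.imwrite("pics/"+f,im[:,:,::-1])
def ray(K,T,u,v): 
    d=T[:3,:3]@np.linalg.solve(K,[u,v,1.]); return T[:3,3],d
def atz(K,T,u,v,z):
    e,d=ray(K,T,u,v); return e+d*(z-e[2])/d[2]
def proj(K,T,p):
    q=K@(T[:3,:3].T@(np.array(p)-T[:3,3])); return q[:2]/q[2]
E
python3 - <<'E'
from h import *
for n in ["scene","side","wrist"]:
    print(n,{k:np.round(v,3).tolist() for k,v in ctrl.camera_info(n).items()})
    im,K,T=cam(n); save(im,n+"0.png"); np.savez(n+"0.npz",im=im,K=K,T=T)
print(ctrl.sense())
E
```

```text
scene {'K': [[448.801, 0.0, 284.661], [0.0, 448.801, 202.529], [0.0, 0.0, 1.0]], 'eye': [1.177, 0.217, 0.698], 'orientation': [-1.44, -2.032, 0.903]}
side {'K': [[413.286, 0.0, 276.602], [0.0, 413.286, 205.415], [0.0, 0.0, 1.0]], 'eye': [0.457, 0.78, 0.659], 'orientation': [-0.206, 2.719, -1.447]}
wrist {'K': [[338.377, 0.0, 282.327], [0.0, 338.377, 207.661], [0.0, 0.0, 1.0]], 'hand_eye': [[-0.001, -0.948, -0.317, 0.082], [1.0, -0.0, -0.002, -0.0], [0.002, -0.317, 0.948, -0.117], [0.0, 0.0, 0.0, 1.0]]}
{'time_s': 0.15, 'joint_positions': array([-1.12303425e+00,  4.23703637e-01,  1.63050115e+00,  4.84820772e-05,
        1.08861370e+00, -1.90266068e-02]), 'qd': array([-0.00113011, -0.0031379 , -0.00191163, -0.00082799, -0.00045282,
       -0.00122103]), 'joint_torque': array([-3.64720727e-04, -5.57769620e+01, -2.82017326e+01, -1.36108451e-04,
        4.70323299e-03,  3.61188711e-05]), 'tcp_pos': array([ 0.28111026, -0.55776984,  0.25570554]), 'tcp_rot': array([-3.05524848e+00, -7.26277665e-01,  3.43579367e-04]), 'wrist_force': array([ 0.08589158,  0.22042142, -0.35566157]), 'torque': array([-0.0090078 ,  0.02164297,  0.01308851]), 'opening': 0.08559264462998382}
```

View pics/scene0.png

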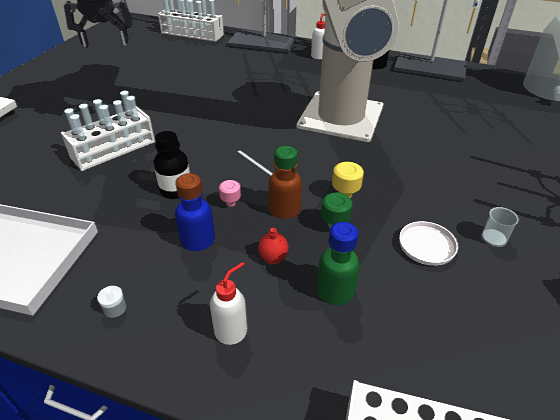

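View pics/side0.png

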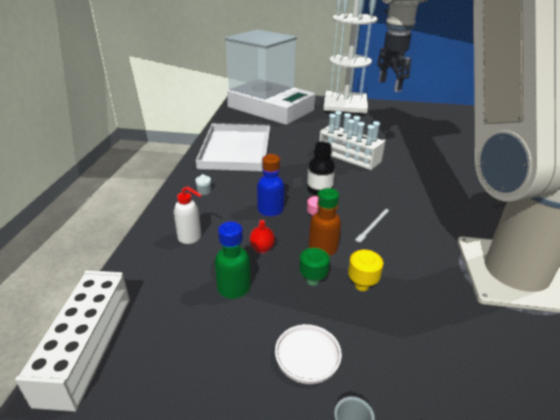

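Scene: amber bottle (285,190) holds the green stopper, blue bottle (195,220) the amber one, green bottle (338,270) the blue one. The dish is at (428,242), and the green stopper on the bench at (337,208) is a distractor. Next I triangulate.

```bash
cat > m.py <<'E'
from h import *
D={n:np.load(n+"0.npz") for n in ["scene","side"]}
def tri(px):
    A=np.zeros((3,3));b=np.zeros(3)
    for n,(u,v) in px.items():
        e,d=ray(D[n]["K"],D[n]["T"],u,v);d/=np.linalg.norm(d);P=np.eye(3)-np.outer(d,d);A+=P;b+=P@e
    p=np.linalg.solve(A,b)
    return p,[np.round(proj(D[n]["K"],D[n]["T"],p)-px[n],1).tolist() for n in px]
seeds={"green_st":((286,158),(328,199)),"amber_st":((189,187),(271,163)),"blue_st":((343,237),(231,234)),"redbulb":((273,249),(262,239)),"yellow":((348,177),(366,268)),"greenbig":((337,208),(315,263)),
"bottle_amber":((285,195),(325,232)),"bottle_blue":((195,225),(271,192)),"bottle_green":((338,275),(232,270))}
for k,(a,b) in seeds.items():
    px={}
    for n,(u,v) in zip(["scene","side"],(a,b)):
        hsv=cv2.cvtColor(D[n]["im"],cv2.COLOR_RGB2HSV).astype(int); h0=hsv[v,u,0]
        dh=np.abs((hsv[...,0]-h0+90)%180-90)
        m=((dh<8)&(hsv[...,1]>110)&(hsv[...,2]>35)).astype(np.uint8)
        _,lab,st,c=cv2.connectedComponentsWithStats(m)
        l=lab[v,u]; x,y,w,h,ar=st[l]
        px[n]=(x+(w-1)/2,y+(h-1)/2); print(k,n,h0,st[l].tolist(),l)
    p,r=tri(px); print("  ",np.round(p,4),r)
for k,(a,b) in {"dish":((428,243),(308,353)),"jartop":((167,138),(322,148)),"washcap":((226,288),(184,198))}.items():
    print(k,tri({"scene":a,"side":b}))
E
python3 m.py
```

```text
green_st scene 66 [274, 146, 23, 23, 452] 1
green_st side 70 [317, 188, 22, 20, 328] 1
   [ 0.4479 -0.0251  0.1458] [[-0.0, -0.1], [-0.0, 0.1]]
amber_st scene 10 [176, 173, 26, 27, 566] 3
amber_st side 13 [263, 153, 17, 18, 247] 1
   [ 0.6022 -0.169   0.148 ] [[-0.3, -0.8], [-0.3, 0.6]]
blue_st scene 116 [329, 222, 30, 30, 751] 4
blue_st side 115 [218, 221, 25, 25, 550] 10
   [0.6358 0.1446 0.1491] [[-0.1, -0.3], [-0.2, 0.2]]
redbulb scene 0 [258, 228, 31, 37, 799] 7
redbulb side 2 [249, 219, 27, 35, 610] 17
   [0.5967 0.0018 0.0348] [[-0.2, -0.5], [-0.3, 0.4]]
yellow scene 27 [332, 161, 32, 37, 878] 5
yellow side 29 [348, 249, 36, 43, 1180] 8
   [0.3529 0.0976 0.0488] [[0.0, 0.1], [0.1, -0.1]]
greenbig scene 67 [321, 192, 32, 32, 820] 2
greenbig side 70 [299, 248, 31, 33, 820] 3
   [0.4634 0.099  0.0526] [[0.2, 0.6], [0.4, -0.5]]
bottle_amber scene 10 [269, 163, 33, 56, 1486] 2
bottle_amber side 13 [309, 204, 32, 52, 1179] 2
   [ 0.4476 -0.0239  0.0545] [[-0.0, -0.1], [-0.1, 0.1]]
bottle_blue scene 117 [175, 194, 40, 57, 1757] 57
bottle_blue side 115 [257, 171, 28, 46, 1104] 9
   [ 0.6023 -0.1686  0.0504] [[-0.1, -0.2], [-0.1, 0.2]]
bottle_green scene 67 [317, 248, 43, 57, 1963] 3
bottle_green side 69 [215, 246, 36, 53, 1603] 2
   [0.6355 0.1449 0.0438] [[-0.2, -0.3], [-0.2, 0.2]]
dish (array([0.45907629, 0.29899735, 0.01191759]), [[-0.1, -0.2], [-0.2, 0.2]])
jartop (array([ 0.47286051, -0.28951434,  0.14449732]), [[0.5, 1.4], [0.5, -1.0]])
washcap (array([ 0.78484172, -0.00759969,  0.12089231]), [[0.3, 0.8], [0.3, -0.4]])
```

Emit:
{"method": "jog_arm", "body": {
  "series": [
    [0,0,0,1.7,3.5,0,1],
    [0,0,0,1.7,3.5,0,1],
    [0,0,0,1.7,3.5,0,1],
    [0,0,0,1.7,3.5,0,1],
    [0,0,0,1.7,3.5,0,1]
  ]
}}

```text
time_s: 0.57
tcp_pos: [0.3665, -0.3814, 0.2561]
tcp_rot: [-3.056, -0.725, 0.0]
wrist_force: [1.1, 0.0, -0.1]
opening: 0.0853
```

Emit:
{"method": "jog_arm", "body": {
  "series": [
    [0,0,0,1.7,3.5,0,1],
    [0,0,0,1.7,3.5,0,1],
    [0,0,0,1.7,3.5,0,1],
    [0,0,0,1.7,3.5,0,1],
    [0,0,0,1.7,3.5,0,1]
  ]
}}

```text
time_s: 0.98
tcp_pos: [0.4516, -0.2063, 0.2563]
tcp_rot: [-3.056, -0.726, 0.0]
wrist_force: [0.7, -0.5, -1.0]
opening: 0.0854
```

Emit:
{"method": "jog_arm", "body": {
  "series": [
    [0,0,0,1.7,3.5,0,1],
    [0,0,0,1.7,3.5,0,1],
    [0,0,0,1.7,3.5,0,1],
    [0,0,0,1.7,3.5,0,1],
    [0,0,0,1.7,3.5,0,1]
  ]
}}

```text
time_s: 1.4
tcp_pos: [0.5366, -0.0311, 0.2563]
tcp_rot: [3.056, 0.727, -0.0]
wrist_force: [0.9, -1.3, 0.8]
opening: 0.0856
```

Emit:
{"method": "jog_arm", "body": {
  "series": [
    [0,0,0,1.7,3.5,0,1],
    [0,0,0,1.7,3.5,0,1],
    [0,0,0,1.7,3.5,0,1],
    [0,0,0,1.7,3.5,0,1],
    [0,0,0,0,0,0,1]
  ]
}}

```text
time_s: 1.82
tcp_pos: [0.6068, 0.1125, 0.2563]
tcp_rot: [-3.054, -0.732, -0.005]
wrist_force: [-0.6, -0.2, 0.6]
opening: 0.0856
```

```bash
cat > w.py <<'E'
import sys
from h import *
f,z=sys.argv[1],float(sys.argv[2])
im,K,T=cam("wrist"); save(im,f+".png"); np.savez(f+".npz",im=im,K=K,T=T)
s=ctrl.sense(); print(s["time_s"],np.round(s["tcp_pos"],4),s["opening"],np.round(s["wrist_force"],1))
hsv=cv2.cvtColor(im,cv2.COLOR_RGB2HSV).astype(int)
for n,h0 in (("green",67),("amber",11),("blue",117)):
    m=((np.abs(hsv[...,0]-h0)<8)&(hsv[...,1]>110)&(hsv[...,2]>35)).astype(np.uint8)
    _,lab,st,c=cv2.connectedComponentsWithStats(m)
    for l in range(1,len(st)):
        if st[l,4]>300: print(n,st[l].tolist(),c[l].round(1))
for p in sys.argv[3:]:
    x,y=map(float,p.split(",")); print("proj",p,proj(K,T,[x,y,z]))
E
python3 w.py w1 0.167 .636,.1447
```

```text
1.8667 [0.6052 0.11   0.2559] 0.08564493143787262 [0.3 0.3 0.8]
green [224, 103, 84, 73, 2112] [272.1 127. ]
green [204, 269, 63, 69, 3455] [235.5 303.4]
amber [293, 303, 69, 92, 4765] [325.6 347.3]
amber [541, 335, 19, 38, 410] [552.7 351.1]
blue [222, 128, 74, 76, 4420] [259.5 165.8]
blue [453, 251, 107, 100, 6964] [507.4 298.6]
proj .636,.1447 [258.63411224 165.62459158]
```

View pics/w1.png

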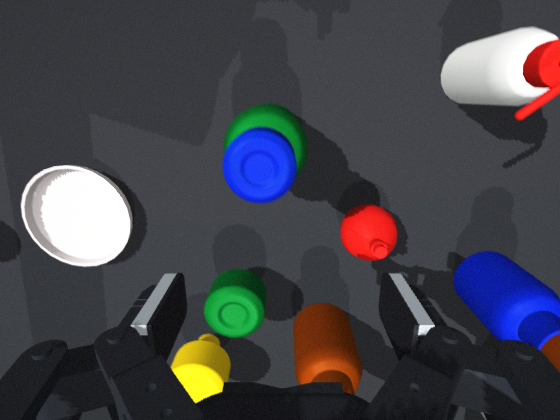

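Wrist view: the blue head at (259,165) matches the projected estimate within 1 px. I'll approach it now.

Emit:
{"method": "jog_arm", "body": {
  "series": [
    [0,0,0,1.5,1.7,0,1],
    [0,0,0,1.58,1.77,0,1],
    [0,0,0,0,0,-2.4,1],
    [0,0,0,0,0,-2.4,1],
    [0,0,0,0,0,-2.4,1]
  ]
}}

```text
time_s: 2.28
tcp_pos: [0.6349, 0.1409, 0.1836]
tcp_rot: [3.056, 0.726, 0.0]
wrist_force: [-0.5, 0.2, -0.4]
opening: 0.0853
```

Emit:
{"method": "jog_arm", "body": {
  "series": [
    [0,0,0,0,0,-1.4,1],
    [0,0,0,0,0,-1.0,1],
    [0,0,0,0,0,0,1],
    [0,0,0,0,0,0,1]
  ]
}}

```text
time_s: 2.62
tcp_pos: [0.6352, 0.1412, 0.1605]
tcp_rot: [3.057, 0.726, -0.0]
wrist_force: [0.3, -0.3, 1.0]
opening: 0.0855
```

Emit:
{"method": "jog_arm", "body": {
  "series": [
    [0,0,0,0.08,0.35,0,1],
    [0,0,0,0,0,0,1]
  ]
}}

```text
time_s: 2.78
tcp_pos: [0.637, 0.1456, 0.1619]
tcp_rot: [-3.056, -0.727, -0.004]
wrist_force: [0.3, 0.4, 0.2]
opening: 0.0855
```

Emit:
{"method": "jog_arm", "body": {
  "newtons": 25,
  "series": [
    [0,0,0,0,0,0,0.6],
    [0,0,0,0,0,0,0.4],
    [0,0,0,0,0,0,0.4],
    [0,0,0,0,0,0,0.4],
    [0,0,0,0,0,0,0.4]
  ]
}}

```text
time_s: 3.2
tcp_pos: [0.636, 0.1451, 0.1606]
tcp_rot: [3.056, 0.727, 0.001]
wrist_force: [0.7, -0.5, 1.6]
opening: 0.0472
```

Emit:
{"method": "jog_arm", "body": {
  "newtons": 30,
  "series": [
    [0,0,0,0,0,0,0.4],
    [0,0,0,0,0,0,0.4],
    [0,0,0,0,0,0.5,0.4],
    [0,0,0,0,0,0.5,0.4],
    [0,0,0,0,0,1.0,0.4]
  ]
}}

```text
time_s: 3.62
tcp_pos: [0.6351, 0.145, 0.1799]
tcp_rot: [-3.056, -0.727, 0.003]
wrist_force: [-0.2, 0.4, -0.6]
opening: 0.047
```

Emit:
{"method": "jog_arm", "body": {
  "series": [
    [0,0,0,0,0,1.5,0.4],
    [0,0,0,0,0,1.5,0.4],
    [0,0,0,0,0,1.5,0.4],
    [0,0,0,0,0,1.0,0.4],
    [0,0,0,0,0,0,0.4]
  ]
}}

```text
time_s: 4.03
tcp_pos: [0.6373, 0.1454, 0.2386]
tcp_rot: [3.056, 0.727, 0.008]
wrist_force: [-0.2, 1.0, -0.1]
opening: 0.047
```

Run:
```python
from h import *
s=ctrl.sense();print(s["time_s"],s["tcp_pos"],s["wrist_force"])
a,K,T=cam("side");b,_,_=cam("scene");save(np.hstack([a[150:400,120:420],b[100:350,170:470]]),"lift1.png")
```

```text
4.0333 [0.63725625 0.14539326 0.23859903] [-0.18557364  1.04461123 -0.06402997]
```

View pics/lift1.png

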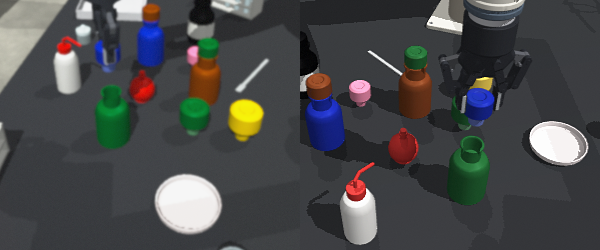

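Stopper lifted cleanly (in the jaws, green bottle at side-crop (110,100) open and standing). On to the dish.

Emit:
{"method": "jog_arm", "body": {
  "series": [
    [0,0,0,-1.8,1.5,0,0.4],
    [0,0,0,-3.2,2.8,0,0.4],
    [0,0,0,-3.2,2.8,0,0.4],
    [0,0,0,-3.2,2.8,0,0.4],
    [0,0,0,-3.2,2.8,0,0.4]
  ]
}}

```text
time_s: 4.55
tcp_pos: [0.4903, 0.2702, 0.2341]
tcp_rot: [3.056, 0.725, -0.003]
wrist_force: [0.1, 0.6, -0.1]
opening: 0.0476
```

Emit:
{"method": "jog_arm", "body": {
  "series": [
    [0,0,0,-2.2,1.8,-1.5,0.4],
    [0,0,0,-1.0,0.9,-2.5,0.4],
    [0,0,0,0,0,-3,0.4],
    [0,0,0,0,0,-3,0.4],
    [0,0,0,0,0,-2,0.4]
  ]
}}

```text
time_s: 4.97
tcp_pos: [0.4583, 0.2963, 0.1122]
tcp_rot: [3.055, 0.728, -0.006]
wrist_force: [-0.6, 0.6, -0.9]
opening: 0.0472
```

Emit:
{"method": "jog_arm", "body": {
  "series": [
    [0,0,0,0,0,-2,0.4],
    [0,0,0,0,0,-1,0.4],
    [0,0,0,0,0,0,0.4],
    [0,0,0,0,0,0,0.4]
  ]
}}

```text
time_s: 5.3
tcp_pos: [0.4601, 0.2966, 0.0848]
tcp_rot: [3.056, 0.726, -0.002]
wrist_force: [0.8, -0.5, -1.2]
opening: 0.0473
```

```bash
python3 w.py w2 0.167 .459,.299
python3 - <<'E'
from h import *
a,K,T=cam("side");b,_,_=cam("scene");save(cv2.resize(np.hstack([a[270:400,220:420],b[160:290,340:540]]),None,fx=2,fy=2),"dish1.png")
E
```

```text
5.35 [0.4607 0.297  0.0857] 0.04664614150520101 [ 0.5 -0.1 -0.3]
green [511, 324, 49, 92, 2786] [539.8 364.6]
blue [225, 233, 116, 125, 11339] [282.1 296.7]
proj .459,.299 [269.64477305 588.08935282]
```

View pics/dish1.png

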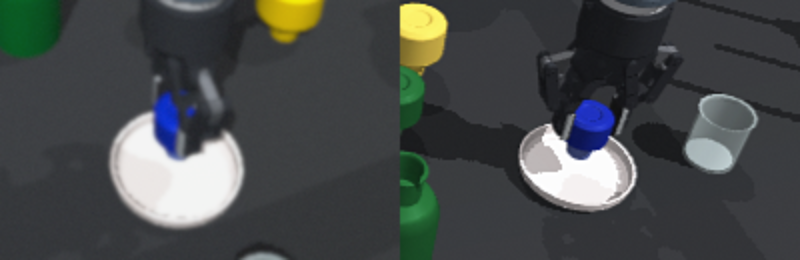

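The stopper hangs above the middle of the dish. Lowering it.

Emit:
{"method": "jog_arm", "body": {
  "series": [
    [0,0,0,0,0,-1,0.4],
    [0,0,0,0,0,-0.8,0.4],
    [0,0,0,0,0,-0.4,0.4],
    [0,0,0,0,0,0,0.4],
    [0,0,0,0,0,0,0.4]
  ]
}}

```text
time_s: 5.87
tcp_pos: [0.4602, 0.2967, 0.0628]
tcp_rot: [3.056, 0.726, -0.002]
wrist_force: [0.9, -0.0, -0.4]
opening: 0.0472
```

Emit:
{"method": "jog_arm", "body": {
  "series": [
    [0,0,0,0,0,-0.2,0.4],
    [0,0,0,0,0,-0.1,0.4],
    [0,0,0,0,0,0,0.4],
    [0,0,0,0,0,0,0.4]
  ]
}}

```text
time_s: 6.2
tcp_pos: [0.4605, 0.2969, 0.0604]
tcp_rot: [-3.056, -0.727, -0.0]
wrist_force: [0.3, -0.3, -0.8]
opening: 0.047
```

Emit:
{"method": "jog_arm", "body": {
  "series": [
    [0,0,0,0,0,-0.1,0.4],
    [0,0,0,0,0,-0.1,0.4],
    [0,0,0,0,0,0,0.4],
    [0,0,0,0,0,0,0.4]
  ]
}}

```text
time_s: 6.53
tcp_pos: [0.4604, 0.2968, 0.0583]
tcp_rot: [3.056, 0.727, -0.0]
wrist_force: [-0.3, 0.6, -1.0]
opening: 0.0473
```

Emit:
{"method": "jog_arm", "body": {
  "series": [
    [0,0,0,0,0,-0.1,0.4],
    [0,0,0,0,0,-0.1,0.4],
    [0,0,0,0,0,0,0.4],
    [0,0,0,0,0,0,0.4]
  ]
}}

```text
time_s: 6.87
tcp_pos: [0.4607, 0.297, 0.057]
tcp_rot: [-3.056, -0.727, -0.001]
wrist_force: [-1.1, -1.7, 7.9]
opening: 0.0475
```

Emit:
{"method": "jog_arm", "body": {
  "series": [
    [0,0,0,0,0,-0.1,0.4],
    [0,0,0,0,0,0,0.4],
    [0,0,0,0,0,0,0.4]
  ]
}}

```text
time_s: 7.12
tcp_pos: [0.4608, 0.297, 0.057]
tcp_rot: [-3.056, -0.727, -0.001]
wrist_force: [-3.3, -3.6, 18.9]
opening: 0.0473
```

Emit:
{"method": "jog_arm", "body": {
  "series": [
    [0,0,0,0,0,-0.1,0.4],
    [0,0,0,0,0,0,0.4],
    [0,0,0,0,0,0,0.4]
  ]
}}

```text
time_s: 7.37
tcp_pos: [0.461, 0.2971, 0.0569]
tcp_rot: [-3.056, -0.727, -0.002]
wrist_force: [-5.6, -4.2, 29.1]
opening: 0.0469
```

Contact at TCP z=0.057. Relieve the pressure, then release.

Emit:
{"method": "jog_arm", "body": {
  "series": [
    [0,0,0,0,0,0.15,0.4],
    [0,0,0,0,0,0.1,0.4],
    [0,0,0,0,0,0,0.4],
    [0,0,0,0,0,0,0.4]
  ]
}}

```text
time_s: 7.7
tcp_pos: [0.4607, 0.297, 0.0571]
tcp_rot: [-3.056, -0.727, -0.001]
wrist_force: [-2.0, -1.3, 7.9]
opening: 0.0469
```

Emit:
{"method": "jog_arm", "body": {
  "series": [
    [0,0,0,0,0,0,0.6],
    [0,0,0,0,0,0,0.7],
    [0,0,0,0,0,0,0.85],
    [0,0,0,0,0,0,1],
    [0,0,0,0,0,0,1]
  ]
}}

```text
time_s: 8.12
tcp_pos: [0.4603, 0.2968, 0.0566]
tcp_rot: [3.056, 0.727, -0.001]
wrist_force: [-0.6, 0.4, -0.6]
opening: 0.0855
```

Emit:
{"method": "jog_arm", "body": {
  "series": [
    [0,0,0,0,0,1,1],
    [0,0,0,0,0,2,1],
    [0,0,0,0,0,4,1],
    [0,0,0,0,0,4,1],
    [0,0,0,0,0,4,1]
  ]
}}

```text
time_s: 8.53
tcp_pos: [0.4599, 0.2965, 0.2088]
tcp_rot: [3.056, 0.727, -0.001]
wrist_force: [1.8, 0.2, -1.1]
opening: 0.0853
```

Emit:
{"method": "jog_arm", "body": {
  "series": [
    [0,0,0,0,0,3,1],
    [0,0,0,0,-1.5,2,1],
    [0,0,0,0,-3,0,1],
    [0,0,0,0,-3,0,1],
    [0,0,0,0,0,0,1]
  ]
}}

```text
time_s: 8.95
tcp_pos: [0.4596, 0.2183, 0.2579]
tcp_rot: [3.056, 0.724, -0.0]
wrist_force: [-0.3, -0.4, -0.2]
opening: 0.0852
```

```bash
python3 w.py w3 0.082 .459,.297
```

```text
9.0 [0.4601 0.2199 0.2578] 0.08513502759993041 [0.9 0.4 0.1]
green [389, 0, 147, 91, 10485] [459.6  42.2]
green [353, 195, 74, 72, 3957] [389.1 230.6]
green [496, 316, 64, 57, 1703] [533.7 336.6]
amber [423, 240, 125, 110, 6690] [474.6 288.2]
blue [183, 121, 53, 52, 2133] [209.1 146.1]
proj .459,.297 [201.50473987 152.05611002]
```

View pics/w3.png

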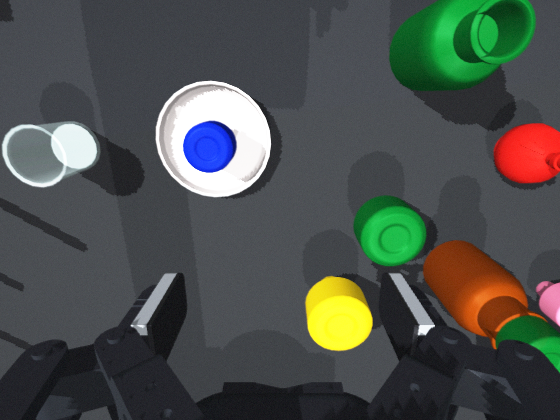

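Blue stopper stands upright in the dish at (208,146). Next is the green stopper in the amber bottle.

Emit:
{"method": "jog_arm", "body": {
  "series": [
    [0,0,0,-0.2,-2,0,1],
    [0,0,0,-0.2,-4,0,1],
    [0,0,0,-0.2,-4,0,1],
    [0,0,0,-0.2,-4,0,1],
    [0,0,0,-0.2,-4,0,1]
  ]
}}

```text
time_s: 9.42
tcp_pos: [0.4503, 0.041, 0.2573]
tcp_rot: [-3.056, -0.729, -0.001]
wrist_force: [1.2, 0.9, -0.1]
opening: 0.0852
```

Emit:
{"method": "jog_arm", "body": {
  "series": [
    [0,0,0,-0.1,-2,0,1],
    [0,0,0,0,0,0,1],
    [0,0,0,0,0,0,1]
  ]
}}

```text
time_s: 9.67
tcp_pos: [0.4497, 0.0214, 0.2572]
tcp_rot: [-3.057, -0.723, -0.001]
wrist_force: [0.4, -0.1, 0.6]
opening: 0.0856
```

```bash
python3 w.py w4 0.162 .448,-.025; python3 -c "
from h import *
d=np.load('w3.npz');print('bluexy',atz(d['K'],d['T'],208.5,147.5,.082))"
```

```text
9.7167 [0.4498 0.0222 0.2571] 0.08531648482223579 [-0.1 -0.4 -0.3]
green [176, 98, 77, 75, 4438] [213.8 134.6]
green [304, 210, 69, 72, 3865] [336.6 245.8]
amber [285, 160, 80, 86, 3786] [318.8 194.7]
blue [0, 5, 52, 62, 2389] [21.1 38.8]
blue [469, 88, 91, 88, 6532] [519.7 128.9]
proj .448,-.025 [342.15927372 253.34795242]
bluexy [0.46534857 0.29309984 0.082     ]
```

Emit:
{"method": "jog_arm", "body": {
  "series": [
    [0,0,0,-0.1,-2.5,0,1],
    [0,0,0,0,-2,0,1],
    [0,0,0,0,0,-2.4,1],
    [0,0,0,0,0,-2.6,1],
    [0,0,0,0,0,-2.4,1]
  ]
}}

```text
time_s: 10.13
tcp_pos: [0.4492, -0.022, 0.1823]
tcp_rot: [3.056, 0.728, 0.003]
wrist_force: [0.2, 0.8, -0.5]
opening: 0.0855
```

Emit:
{"method": "jog_arm", "body": {
  "series": [
    [0,0,0,0,0,-1.4,1],
    [0,0,0,0,0,-1.0,1],
    [0,0,0,0,0,0,1],
    [0,0,0,0,0,0,1]
  ]
}}

```text
time_s: 10.47
tcp_pos: [0.4487, -0.0223, 0.1588]
tcp_rot: [-3.056, -0.729, 0.001]
wrist_force: [-0.3, 0.4, 0.4]
opening: 0.0852
```

Run:
```python
from h import *
for i in range(6): print(np.round(ctrl.sense()["tcp_pos"],4)); a,K,T=cam("wrist")
save(a,"w5.png")
```

```text
[ 0.4487 -0.0223  0.1588]
[ 0.4491 -0.0225  0.1594]
[ 0.4493 -0.0227  0.1597]
[ 0.4493 -0.0229  0.1598]
[ 0.4493 -0.023   0.1598]
[ 0.4491 -0.0231  0.1597]
```

View pics/w5.png

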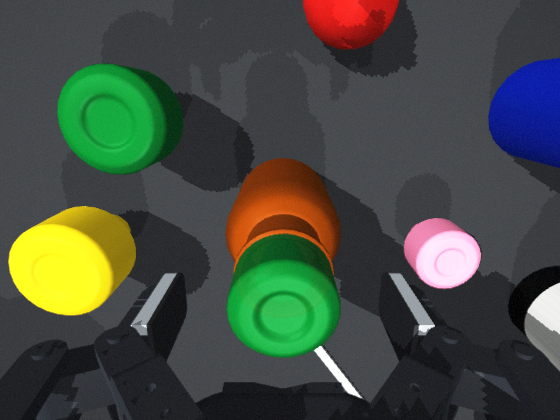

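Head is centred between the pads at (284,312). Closing.

Emit:
{"method": "jog_arm", "body": {
  "newtons": 25,
  "series": [
    [0,0,0,0,0,0,0.6],
    [0,0,0,0,0,0,0.4],
    [0,0,0,0,0,0,0.4],
    [0,0,0,0,0,0,0.4],
    [0,0,0,0,0,0,0.4]
  ]
}}

```text
time_s: 11.18
tcp_pos: [0.4486, -0.0232, 0.159]
tcp_rot: [3.056, 0.726, 0.001]
wrist_force: [-0.2, 0.3, 3.4]
opening: 0.047
```

Emit:
{"method": "jog_arm", "body": {
  "newtons": 30,
  "series": [
    [0,0,0,0,0,0,0.4],
    [0,0,0,0,0,0,0.4],
    [0,0,0,0,0,0.5,0.4],
    [0,0,0,0,0,0.5,0.4],
    [0,0,0,0,0,1.0,0.4]
  ]
}}

```text
time_s: 11.6
tcp_pos: [0.4477, -0.0231, 0.1786]
tcp_rot: [-3.056, -0.726, 0.003]
wrist_force: [-0.1, -0.2, -1.1]
opening: 0.0473
```

Emit:
{"method": "jog_arm", "body": {
  "series": [
    [0,0,0,0,0,1.5,0.4],
    [0,0,0,0,0,1.5,0.4],
    [0,0,0,0,0,1.5,0.4],
    [0,0,0,0,0,1.5,0.4],
    [0,0,0,0,0,0,0.4]
  ]
}}

```text
time_s: 12.02
tcp_pos: [0.4501, -0.0233, 0.242]
tcp_rot: [3.055, 0.726, 0.008]
wrist_force: [0.5, 0.1, 1.0]
opening: 0.0472
```

```bash
python3 w.py w6 0.167; python3 -c "
from h import *
a,K,T=cam('side');b,_,_=cam('scene');save(np.hstack([a[150:400,120:420],b[100:350,170:470]]),'lift2.png')"
```

```text
12.0667 [ 0.4494 -0.0232  0.2406] 0.04709545138432991 [ 0.5 -0.3 -0.2]
green [120, 74, 87, 81, 5502] [162.4 113.4]
green [225, 233, 115, 125, 11233] [282.1 296.3]
amber [549, 97, 11, 49, 390] [554.9 122.3]
amber [240, 145, 84, 95, 6138] [281.5 193.3]
blue [440, 62, 120, 96, 9015] [502.8 108.6]
```

View pics/w6.png

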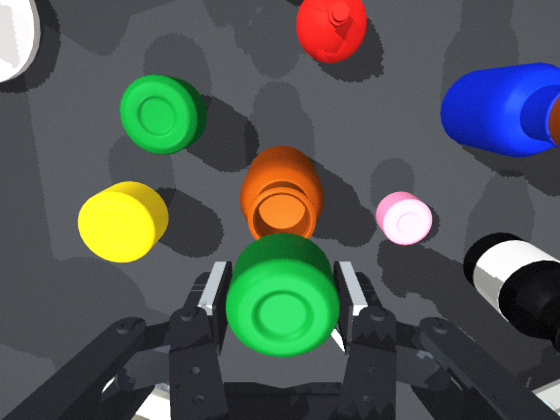

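Emit:
{"method": "jog_arm", "body": {
  "series": [
    [0,0,0,1.6,1.4,0,0.4],
    [0,0,0,2.8,2.5,0,0.4],
    [0,0,0,2.8,2.5,0,0.4],
    [0,0,0,2.8,2.5,0,0.4],
    [0,0,0,2.8,2.5,0,0.4]
  ]
}}

```text
time_s: 12.58
tcp_pos: [0.5769, 0.092, 0.2374]
tcp_rot: [-3.056, -0.726, 0.004]
wrist_force: [-0.1, -0.3, 0.3]
opening: 0.047
```

Emit:
{"method": "jog_arm", "body": {
  "series": [
    [0,0,0,1.8,1.6,0,0.4],
    [0,0,0,1.0,0.9,0,0.4],
    [0,0,0,0,0,0,0.4],
    [0,0,0,0,0,0,0.4]
  ]
}}

```text
time_s: 12.92
tcp_pos: [0.6037, 0.116, 0.2371]
tcp_rot: [-3.056, -0.728, 0.005]
wrist_force: [-0.4, -0.6, -0.6]
opening: 0.0471
```

```bash
cat > ov.py <<'E'
# overlay predicted lip rings (outer + bore) on wrist view: name x y rout rin
import sys
from h import *
f=sys.argv[1]; x,y,ro,ri=map(float,sys.argv[2:6])
for i in range(4): im,K,T=cam("wrist")
s=ctrl.sense(); print(s["time_s"],np.round(s["tcp_pos"],4)); np.savez(f+".npz",im=im,K=K,T=T)
c=proj(K,T,[x,y,.130]); print(c); a=np.linspace(0,2*np.pi,72)
k=4;x0,y0=[int(v) for v in c-[70,60]]; x0=max(x0,0);y0=max(y0,0)
big=cv2.resize(im[y0:y0+120,x0:x0+140],None,fx=k,fy=k,interpolation=cv2.INTER_CUBIC)
out=big.copy()
for r,z in ((ro,.126),(ri,.129)):
    for t in a:
        u=(proj(K,T,[x+r*np.cos(t),y+r*np.sin(t),z])-[x0,y0]+.5)*k
        cv2.circle(out,tuple(int(v) for v in u),1,(255,255,255),-1)
save(out,f+".png"); print("crop origin",x0,y0)
E
python3 ov.py w7 .636 .1447 .021 .015
```

```text
13.1167 [0.6035 0.115  0.2385]
[265.83251938 156.58501809]
crop origin 195 96
```

View pics/w7.png

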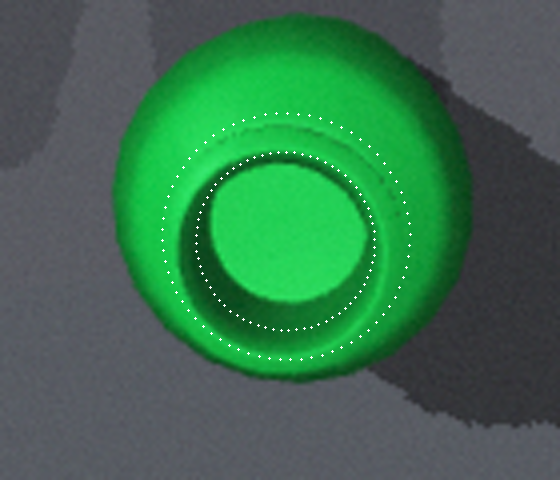

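The lip appears about 3 px lower and slightly left of the prediction, so I compare with the fixed cameras.

```bash
cat > bt.py <<'E'
from m import tri,D
from h import *
seeds={"green":((338,275),(232,270),67),"amber":((285,195),(325,232),11),"blue":((195,225),(271,192),117)}
px={k:{} for k in seeds}; px0={k:{} for k in seeds}
for j,n in enumerate(["scene","side"]):
    new,K,T=cam(n)
    for im,P in ((D[n]["im"],px0),(new,px)):
        hsv=cv2.cvtColor(im,cv2.COLOR_RGB2HSV).astype(int)
        for k,s in seeds.items():
            u,v=s[j]; m=((np.abs(hsv[...,0]-s[2])<8)&(hsv[...,1]>110)&(hsv[...,2]>35)).astype(np.uint8)
            _,lab,st,c=cv2.connectedComponentsWithStats(m); x,y,w,h,ar=st[lab[v,u]]
            # body only: lower 26 px of the blob
            P[k][n]=(x+(w-1)/2,y+h-15); 
            print(k,n,[int(q) for q in (x,y,w,h,ar)],"new" if P is px else "old")
for k in seeds: print(k,"old",np.round(tri(px0[k])[0],4),"new",np.round(tri(px[k])[0],4))
E
python3 bt.py | grep -v -e "_st" -e bottle | tail -15
```

```text
green scene [317, 248, 43, 57, 1963] old
amber scene [269, 163, 33, 56, 1486] old
blue scene [175, 194, 40, 57, 1757] old
green scene [317, 235, 43, 70, 2297] new
amber scene [269, 157, 33, 62, 1709] new
blue scene [175, 194, 40, 57, 1757] new
green side [215, 246, 36, 53, 1595] old
amber side [309, 205, 32, 51, 1171] old
blue side [257, 171, 28, 46, 1107] old
green side [215, 235, 36, 64, 1827] new
amber side [309, 197, 32, 59, 1350] new
blue side [257, 171, 28, 46, 1021] new
green old [0.6378 0.1479 0.0087] new [0.6378 0.1479 0.0087]
amber old [ 0.4459 -0.0248  0.0157] new [ 0.4459 -0.0248  0.0157]
blue old [ 0.605  -0.1734  0.0151] new [ 0.605  -0.1734  0.0151]
```

The bottles haven't moved. The blue stopper was gripped at TCP (0.636, 0.145) and had the same in-hand image as the green one has now, so that TCP position is coaxial with the green bottle. I'll use it.

Emit:
{"method": "jog_arm", "body": {
  "series": [
    [0,0,0,1.5,1.4,0,0.4],
    [0,0,0,1.25,1.2,0,0.4],
    [0,0,0,0.5,0.4,0,0.4],
    [0,0,0,0,0,0,0.4],
    [0,0,0,0,0,0,0.4]
  ]
}}

```text
time_s: 13.63
tcp_pos: [0.6364, 0.1454, 0.2386]
tcp_rot: [3.056, 0.727, -0.001]
wrist_force: [-1.3, -0.8, 0.1]
opening: 0.0474
```

Emit:
{"method": "jog_arm", "body": {
  "series": [
    [0,0,0,0,0,-2,0.4],
    [0,0,0,0,0,-2,0.4],
    [0,0,0,0,0,-1,0.4],
    [0,0,0,0,0,0,0.4],
    [0,0,0,0,0,0,0.4]
  ]
}}

```text
time_s: 14.05
tcp_pos: [0.6364, 0.1453, 0.1886]
tcp_rot: [3.057, 0.726, -0.002]
wrist_force: [0.4, -0.0, -0.2]
opening: 0.047
```

Run:
```python
from h import *
for i in range(5): s=ctrl.sense();print(np.round(s["tcp_pos"],4),np.round(s["wrist_force"],1)); a,K,T=cam("wrist")
b,_,_=cam("scene");c,_,_=cam("side")
save(cv2.resize(np.hstack([b[190:320,280:420],c[180:310,160:300]]),None,fx=2.5,fy=2.5),"ins1.png")
```

```text
[0.6364 0.1453 0.1886] [ 0.4 -0.  -0.2]
[0.6371 0.1456 0.1895] [0.5 0.5 0.2]
[0.6375 0.1457 0.1899] [ 0.2 -0.8 -0.1]
[0.6376 0.1458 0.1901] [0.5 1.  0.6]
[0.6376 0.1459 0.1901] [ 0.3  0.1 -0.9]
```

View pics/ins1.png

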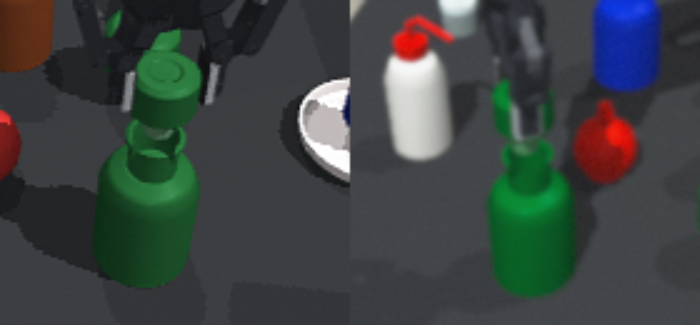

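Emit:
{"method": "jog_arm", "body": {
  "series": [
    [0,0,0,-0.12,-0.06,-0.6,0.4],
    [0,0,0,0,0,-0.5,0.4],
    [0,0,0,0,0,0,0.4],
    [0,0,0,0,0,0,0.4],
    [0,0,0,0,0,0,0.4]
  ]
}}

```text
time_s: 14.82
tcp_pos: [0.6357, 0.1453, 0.1776]
tcp_rot: [-3.056, -0.727, 0.001]
wrist_force: [0.1, -0.3, -0.4]
opening: 0.0472
```

Emit:
{"method": "jog_arm", "body": {
  "series": [
    [0,0,0,0,0,-0.4,0.4],
    [0,0,0,0,0,-0.4,0.4],
    [0,0,0,0,0,0,0.4],
    [0,0,0,0,0,0,0.4]
  ]
}}

```text
time_s: 15.15
tcp_pos: [0.6355, 0.1452, 0.1694]
tcp_rot: [-3.056, -0.727, 0.001]
wrist_force: [-0.9, 0.1, -1.2]
opening: 0.0469
```

Emit:
{"method": "jog_arm", "body": {
  "series": [
    [0,0,0,0,0,-0.3,0.4],
    [0,0,0,0,0,-0.3,0.4],
    [0,0,0,0,0,0,0.4],
    [0,0,0,0,0,0,0.4]
  ]
}}

```text
time_s: 15.48
tcp_pos: [0.6356, 0.1452, 0.1635]
tcp_rot: [-3.056, -0.727, 0.001]
wrist_force: [0.8, -0.5, -0.1]
opening: 0.047
```

Free entry, with about 4 mm to go.

Emit:
{"method": "jog_arm", "body": {
  "series": [
    [0,0,0,0,0,-0.1,0.4],
    [0,0,0,0,0,-0.1,0.4],
    [0,0,0,0,0,0,0.4],
    [0,0,0,0,0,0,0.4]
  ]
}}

```text
time_s: 15.82
tcp_pos: [0.6357, 0.1453, 0.1618]
tcp_rot: [-3.056, -0.727, 0.0]
wrist_force: [-0.4, 0.0, -0.6]
opening: 0.0473
```

Emit:
{"method": "jog_arm", "body": {
  "series": [
    [0,0,0,0,0,-0.1,0.4],
    [0,0,0,0,0,-0.1,0.4],
    [0,0,0,0,0,0,0.4],
    [0,0,0,0,0,0,0.4]
  ]
}}

```text
time_s: 16.15
tcp_pos: [0.6357, 0.1452, 0.1597]
tcp_rot: [-3.056, -0.727, 0.0]
wrist_force: [-0.6, 0.0, 0.3]
opening: 0.0471
```

Emit:
{"method": "jog_arm", "body": {
  "series": [
    [0,0,0,0,0,-0.1,0.4],
    [0,0,0,0,0,0,0.4],
    [0,0,0,0,0,0,0.4]
  ]
}}

```text
time_s: 16.4
tcp_pos: [0.636, 0.1453, 0.1591]
tcp_rot: [3.056, 0.727, 0.001]
wrist_force: [-0.1, -0.1, 3.1]
opening: 0.0469
```

Seated contact at z=0.159, as expected. Release, rise, and go to the amber stopper over the blue bottle.

Emit:
{"method": "jog_arm", "body": {
  "series": [
    [0,0,0,0,0,0.05,0.6],
    [0,0,0,0,0,0,0.7],
    [0,0,0,0,0,0,0.85],
    [0,0,0,0,0,0,1],
    [0,0,0,0,0,0,1]
  ]
}}

```text
time_s: 16.82
tcp_pos: [0.6357, 0.1452, 0.1592]
tcp_rot: [-3.056, -0.727, 0.0]
wrist_force: [0.1, -0.3, -0.2]
opening: 0.0852
```

Emit:
{"method": "jog_arm", "body": {
  "series": [
    [0,0,0,0,0,1,1],
    [0,0,0,0,0,2,1],
    [0,0,0,0,0,3,1],
    [0,0,0,0,0,2,1],
    [0,0,0,-0.4,-3,0,1]
  ]
}}

```text
time_s: 17.23
tcp_pos: [0.6351, 0.1191, 0.2454]
tcp_rot: [-3.054, -0.732, -0.016]
wrist_force: [0.7, 0.2, 1.1]
opening: 0.0856
```

Emit:
{"method": "jog_arm", "body": {
  "series": [
    [0,0,0,-0.4,-4,0,1],
    [0,0,0,-0.4,-4,0,1],
    [0,0,0,-0.4,-4,0,1],
    [0,0,0,-0.4,-4,0,1],
    [0,0,0,-0.4,-4,0,1]
  ]
}}

```text
time_s: 17.65
tcp_pos: [0.6114, -0.0865, 0.2404]
tcp_rot: [3.056, 0.727, 0.001]
wrist_force: [-0.1, 0.1, 0.3]
opening: 0.0853
```

Emit:
{"method": "jog_arm", "body": {
  "series": [
    [0,0,0,-0.4,-4,0,1],
    [0,0,0,-0.4,-3,0,1],
    [0,0,0,-0.2,-1.4,-2,1],
    [0,0,0,0,0,-1.5,1],
    [0,0,0,0,0,0,1]
  ]
}}

```text
time_s: 18.07
tcp_pos: [0.5999, -0.1697, 0.2022]
tcp_rot: [-3.055, -0.723, 0.006]
wrist_force: [-1.6, 0.3, -0.6]
opening: 0.0852
```

```bash
python3 -c "
from h import *
for i in range(5): cam('wrist')"; python3 w.py w8 0.167 .602,-.169
```

```text
18.3667 [ 0.6026 -0.1682  0.2056] 0.08517794659766643 [-0.  -0.4 -0.5]
amber [239, 202, 88, 94, 4728] [282.  245.2]
amber [0, 220, 129, 143, 11205] [ 56.8 283.4]
blue [235, 147, 96, 86, 4860] [282.3 185. ]
proj .602,-.169 [284.22915881 264.4893805 ]
```

View pics/w8.png

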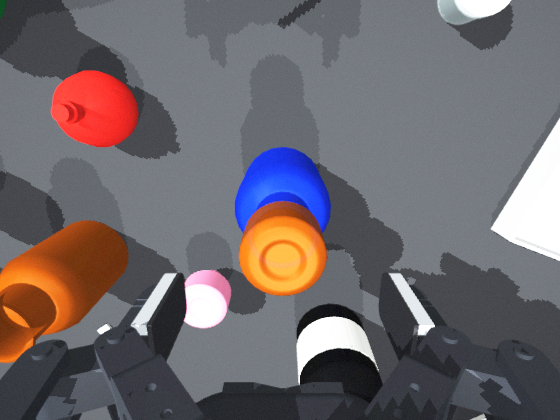

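Run:
```python
from h import *
d=np.load("w8.npz");K=d["K"];H=np.array(ctrl.camera_info("wrist")["hand_eye"])
def fit(im,h0):
    pass
for z in (-.003,.0346,.0386): print(z,proj(K,H,[0,0,z]))
# bbox of simulated head cylinder at tool (dx,0) top at depth z
def bb(dx,z,dy=0):
    a=np.linspace(0,2*np.pi,90);P=[proj(K,H,[dx+.024*np.cos(t),dy+.024*np.sin(t),zz]) for t in a for zz in (z,z+.032)]
    P=np.array(P);return np.r_[P.min(0),P.max(0)].round(1)
print("inhand meas [225,233,341,358]",bb(0,-.003),bb(0,-.001),bb(0.002,-.003))
print("w8 meas x239-327 ymax 296",bb(0,.0386),bb(0,.043),bb(.004,.0386),bb(.004,.043))
s=ctrl.sense();print(s["tcp_pos"],s["time_s"])
```

```text
-0.003 [283.69913076 312.38843853]
0.0346 [283.54067359 266.68999014]
0.0386 [283.52764111 262.9314719 ]
inhand meas [225,233,341,358] [223.2 226.4 344.2 361. ] [224.1 224.8 343.3 357.5] [223.  222.3 344.5 357.1]
w8 meas x239-327 ymax 296 [236.8 199.9 330.3 303. ] [237.9 197.7 329.2 298.3] [236.5 193.3 330.6 296.6] [237.6 191.2 329.5 292. ]
[ 0.60257658 -0.16818662  0.20559713] 18.3667
```

Amber head centred laterally at (283,257). With its true height (~1.6 mm proud) the offset is about 0. Descend and grip.

Emit:
{"method": "jog_arm", "body": {
  "series": [
    [0,0,0,0,-0.03,-1.5,1],
    [0,0,0,0,0,-1.5,1],
    [0,0,0,0,0,-1.0,1],
    [0,0,0,0,0,-0.6,1],
    [0,0,0,0,0,0,1]
  ]
}}

```text
time_s: 18.78
tcp_pos: [0.6012, -0.1686, 0.1573]
tcp_rot: [-3.055, -0.727, 0.003]
wrist_force: [-0.1, -0.3, -0.4]
opening: 0.0853
```

```bash
python3 -c "
from h import *
for i in range(5): cam('wrist')"; python3 w.py w9 0.164 .602,-.169
```

```text
19.0833 [ 0.6022 -0.1692  0.1591] 0.08511187899410046 [ 0.1 -0.7 -0.2]
amber [223, 231, 116, 124, 5450] [282.7 277.5]
amber [0, 238, 106, 141, 9371] [ 45.4 294.6]
amber [249, 287, 63, 52, 924] [275.8 310. ]
blue [224, 154, 116, 106, 7523] [282.3 203.6]
proj .602,-.169 [282.90866152 315.62526357]
```

Emit:
{"method": "jog_arm", "body": {
  "newtons": 25,
  "series": [
    [0,0,0,0.05,0.02,0.05,0.6],
    [0,0,0,0,0,0,0.4],
    [0,0,0,0,0,0,0.4],
    [0,0,0,0,0,0,0.4],
    [0,0,0,0,0,0,0.4]
  ]
}}

```text
time_s: 19.5
tcp_pos: [0.6024, -0.1689, 0.159]
tcp_rot: [3.056, 0.727, 0.0]
wrist_force: [0.2, 0.4, 1.6]
opening: 0.0474
```

Emit:
{"method": "jog_arm", "body": {
  "newtons": 30,
  "series": [
    [0,0,0,0,0,0,0.4],
    [0,0,0,0,0,0,0.4],
    [0,0,0,0,0,0,0.4]
  ]
}}

```text
time_s: 19.75
tcp_pos: [0.6024, -0.1689, 0.159]
tcp_rot: [3.056, 0.727, 0.0]
wrist_force: [-0.7, 0.6, 2.7]
opening: 0.0471
```

Emit:
{"method": "jog_arm", "body": {
  "series": [
    [0,0,0,0,0,0.5,0.4],
    [0,0,0,0,0,0.5,0.4],
    [0,0,0,0,0,1.0,0.4],
    [0,0,0,0,0,1.5,0.4],
    [0,0,0,0,0,1.5,0.4]
  ]
}}

```text
time_s: 20.17
tcp_pos: [0.6018, -0.1687, 0.2093]
tcp_rot: [-3.056, -0.726, 0.002]
wrist_force: [0.1, 0.6, -3.8]
opening: 0.0467
```

Emit:
{"method": "jog_arm", "body": {
  "series": [
    [0,0,0,0,0,1.5,0.4],
    [0,0,0,0,0,1.5,0.4],
    [0,0,0,-1,1,0,0.4],
    [0,0,0,-2.5,2.5,0,0.4],
    [0,0,0,-2.5,2.5,0,0.4]
  ]
}}

```text
time_s: 20.58
tcp_pos: [0.5425, -0.109, 0.2402]
tcp_rot: [3.056, 0.724, 0.004]
wrist_force: [0.1, 1.2, -0.6]
opening: 0.0473
```

Emit:
{"method": "jog_arm", "body": {
  "series": [
    [0,0,0,-2.7,2.0,0,0.4],
    [0,0,0,-2.7,2.0,0,0.4],
    [0,0,0,-2.7,1.5,0,0.4],
    [0,0,0,-2.7,1.0,0,0.4],
    [0,0,0,0,0,0,0.4]
  ]
}}

```text
time_s: 21.0
tcp_pos: [0.4292, -0.0422, 0.239]
tcp_rot: [-3.054, -0.728, 0.005]
wrist_force: [-0.9, 0.3, -0.6]
opening: 0.047
```

```bash
python3 -c "
from h import *
for i in range(5): cam('wrist')"; python3 w.py w10 0.13 .448,-.0245
```

```text
21.3 [ 0.4357 -0.0443  0.2393] 0.04718692872514849 [ 0.5 -0.5 -1.1]
green [98, 43, 93, 85, 6160] [143.7  85.3]
amber [224, 123, 87, 102, 6754] [266.9 173.6]
amber [224, 229, 117, 127, 11564] [282.1 293.7]
blue [439, 22, 121, 103, 10065] [505.3  75.7]
proj .448,-.0245 [265.55253348 189.4054939 ]
```

View pics/w10.png

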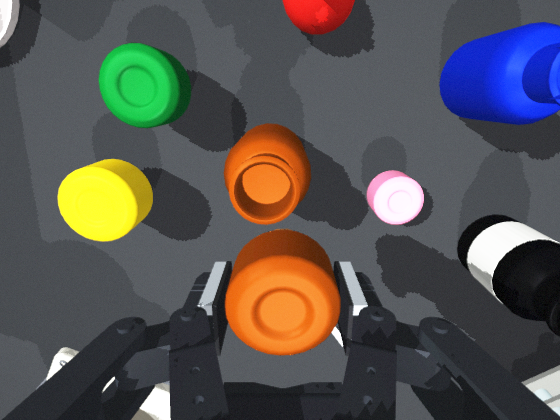

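Run:
```python
from h import *
for f,x,y,r,h0 in (("w7",.636,.145,.021,67),("w10",.448,-.0245,.025,11)):
    d=np.load(f+".npz");im,K,T=d["im"],d["K"],d["T"]; P=np.array([proj(K,T,[x+r*np.cos(t),y+r*np.sin(t),.127]) for t in np.linspace(0,6.283,120)])
    c=proj(K,T,[x,y,.13]); u=int(c[0])
    hsv=cv2.cvtColor(im,cv2.COLOR_RGB2HSV).astype(int)
    m=((np.abs(hsv[...,0]-h0)<9)&(hsv[...,1]>110)&(hsv[...,2]>30)).astype(np.uint8)
    _,lab,st,_=cv2.connectedComponentsWithStats(m); l=lab[int(c[1])+20,u] or lab[int(c[1]),u]
    x0,y0,w,h,_=st[l]
    print(f,"pred bottom",P[:,1].max().round(1),"meas",y0+h-1,"pred x",P[:,0].min().round(1),P[:,0].max().round(1))
    for v in (int(c[1])+12,int(c[1])+20):
        q=np.where(lab[v]==l)[0]; e=P[np.argsort(abs(P[:,1]-v))[:4]]
        print("  row",v,"meas",q.min(),q.max(),"pred",e[:,0].min().round(1),e[:,0].max().round(1))
```

```text
w7 pred bottom 185.7 meas 191 pred x 234.6 296.7
  row 168 meas 229 307 pred 237.5 294.4
  row 176 meas 235 302 pred 242.9 289.4
w10 pred bottom 221.6 meas 224 pred x 230.2 301.3
  row 201 meas 231 300 pred 232.8 298.7
  row 209 meas 235 294 pred 238.5 294.1
```

Emit:
{"method": "jog_arm", "body": {
  "series": [
    [0,0,0,0.6,1.0,0,0.4],
    [0,0,0,0.58,1.0,0,0.4],
    [0,0,0,0,0,-2,0.4],
    [0,0,0,0,0,-2,0.4],
    [0,0,0,0,0,-1,0.4]
  ]
}}

```text
time_s: 21.72
tcp_pos: [0.4461, -0.023, 0.1871]
tcp_rot: [-3.055, -0.727, 0.003]
wrist_force: [-1.0, 0.2, -1.2]
opening: 0.047
```

Emit:
{"method": "jog_arm", "body": {
  "series": [
    [0,0,0,0,0,0,0.4],
    [0,0,0,0,0,0,0.4],
    [0,0,0,0,0,0,0.4],
    [0,0,0,0,0,0,0.4],
    [0,0,0,0,0,0,0.4]
  ]
}}

```text
time_s: 22.13
tcp_pos: [0.4467, -0.0239, 0.1896]
tcp_rot: [3.056, 0.726, 0.002]
wrist_force: [-0.8, 0.4, -0.7]
opening: 0.0474
```

Emit:
{"method": "jog_arm", "body": {
  "series": [
    [0,0,0,0.07,-0.03,-0.6,0.4],
    [0,0,0,0,0,-0.5,0.4],
    [0,0,0,0,0,0,0.4],
    [0,0,0,0,0,0,0.4],
    [0,0,0,0,0,0,0.4]
  ]
}}

```text
time_s: 22.55
tcp_pos: [0.4467, -0.0242, 0.1777]
tcp_rot: [-3.056, -0.726, 0.001]
wrist_force: [-0.1, -0.2, -1.0]
opening: 0.0471
```

Emit:
{"method": "jog_arm", "body": {
  "series": [
    [0,0,0,0,0,-0.4,0.4],
    [0,0,0,0,0,-0.4,0.4],
    [0,0,0,0,0,0,0.4],
    [0,0,0,0,0,0,0.4]
  ]
}}

```text
time_s: 22.88
tcp_pos: [0.4465, -0.0241, 0.1695]
tcp_rot: [-3.056, -0.727, 0.001]
wrist_force: [-0.0, 1.5, -1.6]
opening: 0.0472
```

Emit:
{"method": "jog_arm", "body": {
  "series": [
    [0,0,0,0,0,-0.3,0.4],
    [0,0,0,0,0,-0.3,0.4],
    [0,0,0,0,0,0,0.4],
    [0,0,0,0,0,0,0.4]
  ]
}}

```text
time_s: 23.22
tcp_pos: [0.4466, -0.0241, 0.1636]
tcp_rot: [-3.056, -0.727, 0.001]
wrist_force: [-0.5, -0.3, -1.5]
opening: 0.0472
```

Emit:
{"method": "jog_arm", "body": {
  "series": [
    [0,0,0,0.04,0,-0.1,0.4],
    [0,0,0,0,0,-0.1,0.4],
    [0,0,0,0,0,0,0.4],
    [0,0,0,0,0,0,0.4]
  ]
}}

```text
time_s: 23.55
tcp_pos: [0.4471, -0.0242, 0.1618]
tcp_rot: [-3.056, -0.727, 0.0]
wrist_force: [-0.3, 1.0, -0.7]
opening: 0.0471
```

Emit:
{"method": "jog_arm", "body": {
  "series": [
    [0,0,0,0,0,-0.1,0.4],
    [0,0,0,0,0,-0.1,0.4],
    [0,0,0,0,0,0,0.4],
    [0,0,0,0,0,0,0.4]
  ]
}}

```text
time_s: 23.88
tcp_pos: [0.4471, -0.0242, 0.1598]
tcp_rot: [-3.056, -0.727, 0.0]
wrist_force: [-0.5, -0.1, -0.7]
opening: 0.0471
```

Emit:
{"method": "jog_arm", "body": {
  "series": [
    [0,0,0,0,0,-0.1,0.4],
    [0,0,0,0,0,0,0.4],
    [0,0,0,0,0,0,0.4]
  ]
}}

```text
time_s: 24.13
tcp_pos: [0.4471, -0.0242, 0.1588]
tcp_rot: [-3.056, -0.727, 0.0]
wrist_force: [1.0, -0.2, -0.6]
opening: 0.0472
```

Emit:
{"method": "jog_arm", "body": {
  "series": [
    [0,0,0,0,0,-0.1,0.4],
    [0,0,0,0,0,0,0.4],
    [0,0,0,0,0,0,0.4]
  ]
}}

```text
time_s: 24.38
tcp_pos: [0.4473, -0.0242, 0.1579]
tcp_rot: [3.056, 0.727, 0.001]
wrist_force: [-0.6, -0.6, 1.5]
opening: 0.047
```

Emit:
{"method": "jog_arm", "body": {
  "series": [
    [0,0,0,0,0,-0.05,0.4],
    [0,0,0,0,0,0,0.4],
    [0,0,0,0,0,0,0.4]
  ]
}}

```text
time_s: 24.63
tcp_pos: [0.4476, -0.0242, 0.1577]
tcp_rot: [3.056, 0.727, 0.001]
wrist_force: [-0.3, -0.1, 4.2]
opening: 0.0474
```

Emit:
{"method": "jog_arm", "body": {
  "series": [
    [0,0,0,0,0,0.05,0.6],
    [0,0,0,0,0,0,0.7],
    [0,0,0,0,0,0,0.85],
    [0,0,0,0,0,0,1],
    [0,0,0,0,0,0,1]
  ]
}}

```text
time_s: 25.05
tcp_pos: [0.4471, -0.0241, 0.1577]
tcp_rot: [-3.056, -0.727, 0.0]
wrist_force: [-0.3, -0.1, -0.2]
opening: 0.0857
```

Emit:
{"method": "jog_arm", "body": {
  "series": [
    [0,0,0,0,0,1,1],
    [0,0,0,0,0,2,1],
    [0,0,0,0,0,3,1],
    [0,0,0,0,0,2,1],
    [0,0,0,0,2,0,1]
  ]
}}

```text
time_s: 25.47
tcp_pos: [0.4498, -0.0056, 0.2424]
tcp_rot: [3.054, 0.723, 0.011]
wrist_force: [1.5, -0.0, -0.7]
opening: 0.0855
```

Emit:
{"method": "jog_arm", "body": {
  "series": [
    [0,0,0,0.2,4,0,1],
    [0,0,0,0.2,4,0,1],
    [0,0,0,0.2,4,0,1],
    [0,0,0,0.2,4,0,1],
    [0,0,0,0.2,4,0,1]
  ]
}}

```text
time_s: 25.88
tcp_pos: [0.4569, 0.1978, 0.2388]
tcp_rot: [-3.056, -0.726, -0.001]
wrist_force: [0.3, -0.4, -0.7]
opening: 0.0853
```

Emit:
{"method": "jog_arm", "body": {
  "series": [
    [0,0,0,0.2,4,0,1],
    [0,0,0,0.1,4,0,1],
    [0,0,0,0,2.1,-2,1],
    [0,0,0,0,0,-4,1],
    [0,0,0,0,0,-4,1]
  ]
}}

```text
time_s: 26.3
tcp_pos: [0.4612, 0.2995, 0.1388]
tcp_rot: [-3.054, -0.731, -0.008]
wrist_force: [-0.0, -0.3, -0.9]
opening: 0.0852
```

Emit:
{"method": "jog_arm", "body": {
  "series": [
    [0,0,0,0,0,-3,1],
    [0,0,0,0,0,0,1],
    [0,0,0,0,0,0,1],
    [0,0,0,0,0,0,1],
    [0,0,0,0,0,0,1]
  ]
}}

```text
time_s: 26.72
tcp_pos: [0.4617, 0.2976, 0.1103]
tcp_rot: [-3.055, -0.726, -0.006]
wrist_force: [0.6, -0.2, 0.2]
opening: 0.0855
```

```bash
python3 w.py w11 0.06 .4605,.297
```

```text
26.7667 [0.4616 0.2975 0.1103] 0.08527650947571988 [-0.2 -0.2 -0.9]
green [491, 306, 69, 67, 2382] [531.  331.1]
blue [241, 202, 84, 90, 5958] [282.5 247.4]
proj .4605,.297 [283.52923374 255.36327241]
```

Emit:
{"method": "jog_arm", "body": {
  "series": [
    [0,0,0,-0.08,-0.05,-2,1],
    [0,0,0,0,0,-2,1],
    [0,0,0,0,0,-1.2,1],
    [0,0,0,0,0,0,1],
    [0,0,0,0,0,0,1]
  ]
}}

```text
time_s: 27.18
tcp_pos: [0.4596, 0.2964, 0.0563]
tcp_rot: [-3.056, -0.726, -0.0]
wrist_force: [-0.6, -0.0, 0.4]
opening: 0.0856
```

```bash
python3 -c "
from h import *
for i in range(3): cam('wrist')"; python3 w.py w12 0.06
```

```text
27.3833 [0.46   0.2967 0.0569] 0.08551874128362115 [1.  0.1 0.3]
blue [226, 232, 115, 125, 11231] [282.5 295.4]
```

Blue head is centred. Grip, lift and carry to the blue bottle.

Emit:
{"method": "jog_arm", "body": {
  "newtons": 25,
  "series": [
    [0,0,0,0,0,0,0.6],
    [0,0,0,0,0,0,0.4],
    [0,0,0,0,0,0,0.4],
    [0,0,0,0,0,0,0.4],
    [0,0,0,0,0,0,0.4]
  ]
}}

```text
time_s: 27.8
tcp_pos: [0.4595, 0.2964, 0.0562]
tcp_rot: [-3.056, -0.727, -0.001]
wrist_force: [-0.4, -0.8, 6.7]
opening: 0.0475
```

Emit:
{"method": "jog_arm", "body": {
  "newtons": 30,
  "series": [
    [0,0,0,0,0,0,0.4],
    [0,0,0,0,0,0,0.4],
    [0,0,0,0,0,0.5,0.4],
    [0,0,0,0,0,1.5,0.4],
    [0,0,0,0,0,2,0.4]
  ]
}}

```text
time_s: 28.22
tcp_pos: [0.4582, 0.2956, 0.095]
tcp_rot: [3.055, 0.726, -0.005]
wrist_force: [0.6, -0.1, -0.3]
opening: 0.0471
```

Emit:
{"method": "jog_arm", "body": {
  "series": [
    [0,0,0,0,0,3,0.4],
    [0,0,0,0,0,3,0.4],
    [0,0,0,0,0,3,0.4],
    [0,0,0,0,0,3,0.4],
    [0,0,0,0,0,2.3,0.4]
  ]
}}

```text
time_s: 28.63
tcp_pos: [0.4596, 0.2965, 0.2414]
tcp_rot: [-3.056, -0.726, -0.003]
wrist_force: [0.4, -0.5, 0.2]
opening: 0.047
```

Emit:
{"method": "jog_arm", "body": {
  "series": [
    [0,0,0,0.6,-1.8,0,0.4],
    [0,0,0,1.1,-3.6,0,0.4],
    [0,0,0,1.1,-3.6,0,0.4],
    [0,0,0,1.1,-3.6,0,0.4],
    [0,0,0,1.1,-3.6,0,0.4]
  ]
}}

```text
time_s: 29.05
tcp_pos: [0.5093, 0.1329, 0.2391]
tcp_rot: [-3.056, -0.728, -0.0]
wrist_force: [0.9, 0.5, -0.7]
opening: 0.0472
```

Emit:
{"method": "jog_arm", "body": {
  "series": [
    [0,0,0,1.1,-3.6,0,0.4],
    [0,0,0,1.1,-3.6,0,0.4],
    [0,0,0,1.1,-3.6,0,0.4],
    [0,0,0,1.1,-3.6,0,0.4],
    [0,0,0,1.1,-3.6,0,0.4]
  ]
}}

```text
time_s: 29.47
tcp_pos: [0.5643, -0.0475, 0.2389]
tcp_rot: [-3.056, -0.726, 0.0]
wrist_force: [-0.2, 0.9, -0.6]
opening: 0.047
```

Emit:
{"method": "jog_arm", "body": {
  "series": [
    [0,0,0,1.1,-3.6,0,0.4],
    [0,0,0,1.1,-3.6,0,0.4],
    [0,0,0,1.1,-3.6,0,0.4],
    [0,0,0,0.5,-1.6,0,0.4],
    [0,0,0,0,0,0,0.4]
  ]
}}

```text
time_s: 29.88
tcp_pos: [0.603, -0.1731, 0.2387]
tcp_rot: [3.057, 0.721, 0.001]
wrist_force: [0.2, -0.3, -1.3]
opening: 0.0474
```

Emit:
{"method": "jog_arm", "body": {
  "series": [
    [0,0,0,0,0,0,0.4],
    [0,0,0,0,0,0,0.4],
    [0,0,0,0,0,0,0.4],
    [0,0,0,0,0,0,0.4]
  ]
}}

```text
time_s: 30.22
tcp_pos: [0.6021, -0.1682, 0.2389]
tcp_rot: [-3.055, -0.729, 0.001]
wrist_force: [0.6, -0.2, -0.4]
opening: 0.0471
```

```bash
python3 w.py w13 0.06; python3 bt.py | tail -3
```

```text
30.2667 [ 0.6022 -0.1684  0.2389] 0.04729539385152293 [-0.1 -0.1 -0.2]
green [0, 0, 35, 39, 1129] [15.  16.4]
green [0, 167, 13, 47, 420] [  4.6 190.8]
amber [0, 209, 142, 146, 11265] [ 65.3 275.6]
blue [224, 137, 117, 220, 18179] [284.9 255.9]
green old [0.6378 0.1479 0.0087] new [0.6378 0.1479 0.0087]
amber old [ 0.4459 -0.0248  0.0157] new [ 0.4459 -0.0248  0.0157]
blue old [ 0.605  -0.1734  0.0151] new [ 0.6116 -0.1772  0.0147]
```

```bash
python3 bt.py | grep "^blue s"; python3 -c "
from h import *
b,_,_=cam('scene');c,_,_=cam('side')
save(cv2.resize(np.hstack([b[130:260,130:270],c[100:230,200:340]]),None,fx=2.5,fy=2.5),'ins3.png')"
```

```text
blue scene [175, 194, 40, 57, 1757] old
blue scene [172, 187, 40, 66, 2036] new
blue side [257, 171, 28, 46, 1107] old
blue side [255, 163, 28, 53, 1203] new
```

View pics/ins3.png

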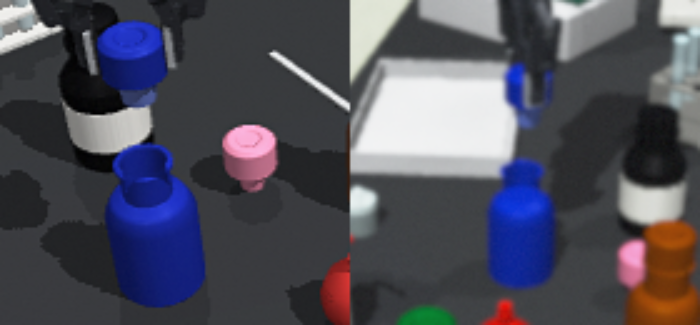

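The blue bottle was dragged a few mm when the amber stopper came out (scene blob shifted −3,+2 px). I measure the shift sub-pixel.

```bash
cat > shift.py <<'E'
from m import tri,D
from h import *
W={"blue":{"scene":(168,212,55,46),"side":(250,183,42,38)},"green":{"scene":(310,264,58,46),"side":(208,256,50,46)},"amber":{"scene":(262,181,48,42),"side":(302,215,46,44)}}
N={n:[cam(n)[0] for _ in range(1)][0] for n in D}
for b,base in (("blue",(.6023,-.1686,.06)),("green",(.6357,.145,.06)),("amber",(.4478,-.0241,.06))):
    p0={};p1={}
    for n,(x,y,w,h) in W[b].items():
        ch={"blue":2,"green":1,"amber":0}[b]
        a=D[n]["im"][y:y+h,x:x+w,ch].astype(np.float32); g=N[n][...,ch].astype(np.float32)
        M=np.array([[1,0,x],[0,1,y]],np.float32)
        cc,M=cv2.findTransformECC(a,g,M,cv2.MOTION_TRANSLATION,(3,200,1e-5),None,3)
        d=M[:,2]-[x,y]; p0[n]=proj(D[n]["K"],D[n]["T"],base); p1[n]=p0[n]+d; print(b,n,d.round(2),round(cc,3))
    q,r=tri(p1); print(b,"shift mm",((q-base)*1000).round(2),"new",q.round(4),r)
E
python3 shift.py | grep -A99 "^blue scene" | grep -v bottle
```

```text
blue scene [-2.77  1.77] 0.997
blue side [-2.15 -0.87] 0.997
blue shift mm [ 6.54 -2.94  0.14] new [ 0.6088 -0.1715  0.0601] [[-0.0, -0.1], [-0.0, 0.1]]
green scene [0.02 0.18] 0.989
green side [0.03 0.06] 0.993
green shift mm [ 0.03  0.01 -0.3 ] new [0.6357 0.145  0.0597] [[-0.0, -0.1], [-0.0, 0.0]]
amber scene [0.03 0.09] 0.996
amber side [-0.03 -0.  ] 0.999
amber shift mm [ 0.11  0.08 -0.03] new [ 0.4479 -0.024   0.06  ] [[-0.0, -0.0], [-0.0, 0.0]]
```

The blue bottle shifted by (+6.5, −2.9) mm, well inside the 30 mm allowance; the other two didn't move. New target is (0.6089, −0.1716).

Emit:
{"method": "jog_arm", "body": {
  "series": [
    [0,0,0,0.67,-0.32,0,0.4],
    [0,0,0,0,0,-2,0.4],
    [0,0,0,0,0,-2,0.4],
    [0,0,0,0,0,-1,0.4],
    [0,0,0,0,0,0,0.4]
  ]
}}

```text
time_s: 31.08
tcp_pos: [0.6078, -0.1726, 0.1862]
tcp_rot: [-3.054, -0.726, 0.006]
wrist_force: [-1.1, 0.1, -0.0]
opening: 0.0471
```

Emit:
{"method": "jog_arm", "body": {
  "series": [
    [0,0,0,0,0,0,0.4],
    [0,0,0,0,0,0,0.4],
    [0,0,0,0,0,0,0.4],
    [0,0,0,0,0,0,0.4],
    [0,0,0,0,0,0,0.4]
  ]
}}

```text
time_s: 31.5
tcp_pos: [0.6095, -0.173, 0.1897]
tcp_rot: [3.056, 0.726, 0.002]
wrist_force: [-0.5, 0.4, -0.4]
opening: 0.0476
```

Emit:
{"method": "jog_arm", "body": {
  "series": [
    [0,0,0,-0.04,0.12,-0.6,0.4],
    [0,0,0,0,0,-0.4,0.4],
    [0,0,0,0,0,0,0.4],
    [0,0,0,0,0,0,0.4],
    [0,0,0,0,0,0,0.4]
  ]
}}

```text
time_s: 31.92
tcp_pos: [0.6086, -0.1717, 0.1787]
tcp_rot: [-3.056, -0.727, 0.0]
wrist_force: [0.2, 0.8, -0.8]
opening: 0.0472
```

Emit:
{"method": "jog_arm", "body": {
  "series": [
    [0,0,0,0,0,-0.4,0.4],
    [0,0,0,0,0,-0.4,0.4],
    [0,0,0,0,0,0,0.4],
    [0,0,0,0,0,0,0.4]
  ]
}}

```text
time_s: 32.25
tcp_pos: [0.6084, -0.1716, 0.1703]
tcp_rot: [-3.056, -0.726, 0.001]
wrist_force: [0.1, 0.4, -1.6]
opening: 0.047
```

Emit:
{"method": "jog_arm", "body": {
  "series": [
    [0,0,0,0,0,-0.3,0.4],
    [0,0,0,0,0,-0.3,0.4],
    [0,0,0,0,0,0,0.4],
    [0,0,0,0,0,0,0.4]
  ]
}}

```text
time_s: 32.58
tcp_pos: [0.6085, -0.1716, 0.1645]
tcp_rot: [-3.056, -0.727, 0.001]
wrist_force: [-0.1, 0.2, -0.8]
opening: 0.0472
```

Emit:
{"method": "jog_arm", "body": {
  "series": [
    [0,0,0,0.03,0,-0.15,0.4],
    [0,0,0,0,0,-0.15,0.4],
    [0,0,0,0,0,0,0.4],
    [0,0,0,0,0,0,0.4]
  ]
}}

```text
time_s: 32.92
tcp_pos: [0.6089, -0.1716, 0.1617]
tcp_rot: [-3.056, -0.727, 0.0]
wrist_force: [0.4, -0.6, -0.6]
opening: 0.0472
```

Emit:
{"method": "jog_arm", "body": {
  "series": [
    [0,0,0,0,0,-0.1,0.4],
    [0,0,0,0,0,-0.1,0.4],
    [0,0,0,0,0,0,0.4],
    [0,0,0,0,0,0,0.4]
  ]
}}

```text
time_s: 33.25
tcp_pos: [0.6089, -0.1716, 0.1597]
tcp_rot: [-3.056, -0.727, 0.0]
wrist_force: [-0.7, 0.2, -0.4]
opening: 0.0469
```

Emit:
{"method": "jog_arm", "body": {
  "series": [
    [0,0,0,0,0,-0.1,0.4],
    [0,0,0,0,0,0,0.4],
    [0,0,0,0,0,0,0.4]
  ]
}}

```text
time_s: 33.5
tcp_pos: [0.6089, -0.1716, 0.1588]
tcp_rot: [-3.056, -0.727, 0.0]
wrist_force: [-0.1, 0.3, 0.2]
opening: 0.0475
```

Emit:
{"method": "jog_arm", "body": {
  "series": [
    [0,0,0,0,0,-0.05,0.4],
    [0,0,0,0,0,0,0.4],
    [0,0,0,0,0,0,0.4]
  ]
}}

```text
time_s: 33.75
tcp_pos: [0.6089, -0.1717, 0.1583]
tcp_rot: [-3.056, -0.727, 0.0]
wrist_force: [0.5, 0.4, -0.4]
opening: 0.0473
```

Emit:
{"method": "jog_arm", "body": {
  "series": [
    [0,0,0,0,0,-0.05,0.4],
    [0,0,0,0,0,0,0.4],
    [0,0,0,0,0,0,0.4]
  ]
}}

```text
time_s: 34.0
tcp_pos: [0.6091, -0.1717, 0.158]
tcp_rot: [3.056, 0.727, 0.0]
wrist_force: [0.8, -0.3, 0.5]
opening: 0.0475
```

Emit:
{"method": "jog_arm", "body": {
  "series": [
    [0,0,0,0,0,-0.05,0.4],
    [0,0,0,0,0,0,0.4],
    [0,0,0,0,0,0,0.4]
  ]
}}

```text
time_s: 34.25
tcp_pos: [0.6092, -0.1717, 0.1577]
tcp_rot: [3.056, 0.727, 0.001]
wrist_force: [-0.1, 0.4, 4.0]
opening: 0.0471
```

Contact at the lip. Release, rise and move away.

Emit:
{"method": "jog_arm", "body": {
  "series": [
    [0,0,0,0,0,0.05,0.6],
    [0,0,0,0,0,0,0.7],
    [0,0,0,0,0,0,0.85],
    [0,0,0,0,0,0,1],
    [0,0,0,0,0,0,1]
  ]
}}

```text
time_s: 34.67
tcp_pos: [0.6088, -0.1716, 0.1576]
tcp_rot: [-3.056, -0.727, 0.001]
wrist_force: [0.4, 0.3, -0.4]
opening: 0.085
```

Emit:
{"method": "jog_arm", "body": {
  "series": [
    [0,0,0,0,0,1,1],
    [0,0,0,0,0,2,1],
    [0,0,0,0,0,3,1],
    [0,0,0,0,0,3,1],
    [0,0,0,0,0,3,1]
  ]
}}

```text
time_s: 35.08
tcp_pos: [0.6087, -0.1716, 0.2796]
tcp_rot: [-3.056, -0.727, 0.0]
wrist_force: [0.5, -0.4, 0.3]
opening: 0.0854
```

Emit:
{"method": "jog_arm", "body": {
  "series": [
    [0,0,0,-2,-3,0,1],
    [0,0,0,-2,-3,0,1],
    [0,0,0,-2,-3,0,1],
    [0,0,0,-2,-3,0,1],
    [0,0,0,-2,-3,0,1]
  ]
}}

```text
time_s: 35.5
tcp_pos: [0.508, -0.3228, 0.2789]
tcp_rot: [3.056, 0.727, 0.001]
wrist_force: [-0.1, 0.5, 0.0]
opening: 0.0858
```

Emit:
{"method": "jog_arm", "body": {
  "series": [
    [0,0,0,-2,-3,0,1],
    [0,0,0,-1,-2,0,1],
    [0,0,0,0,0,0,1],
    [0,0,0,0,0,0,1]
  ]
}}

```text
time_s: 35.83
tcp_pos: [0.4783, -0.3727, 0.2785]
tcp_rot: [3.057, 0.722, 0.001]
wrist_force: [-0.3, -0.2, 0.6]
opening: 0.0853
```

```bash
python3 - <<'E' | tail -9
from m import tri
from h import *
V={n:cam(n) for n in("scene","side")}
P={"green":((.6357,.145,.146),67),"amber":((.4478,-.0241,.146),11),"blue":((.609,-.1716,.146),117)}
for k,(p,h0) in P.items():
    px={}
    for n,(im,K,T) in V.items():
        hsv=cv2.cvtColor(im,cv2.COLOR_RGB2HSV).astype(int); u,v=proj(K,T,p).round().astype(int)
        m=(np.abs(hsv[...,0]-h0)<8)&(hsv[...,1]>110)&(hsv[...,2]>35); m=m.astype(np.uint8)
        _,lab,st,c=cv2.connectedComponentsWithStats(m); x,y,w,h,a=st[lab[v,u]]
        q=np.where(lab[v-2]==lab[v,u])[0]
        top=proj(K,T,[p[0],p[1],.162]); print(k,n,"blob",[int(i) for i in(x,y,w,h)],"head row",int(v-2),"centre",(q.min()+q.max())/2,"pred",proj(K,T,p).round(1),"topc",top.round(1))
A,B=V["scene"][0],V["side"][0]
f=lambda im,x,y:cv2.resize(im[y:y+90,x:x+80],None,fx=3.2,fy=3.2,interpolation=cv2.INTER_CUBIC)
save(np.vstack([np.hstack([f(A,245,135),f(A,150,165),f(A,300,215)]),np.hstack([f(B,285,170),f(B,230,130),f(B,190,210)])]),"final.png")
E
python3 shift.py | grep -A9 "^blue scene" | grep "shift"
```

```text
dish (array([0.45907629, 0.29899735, 0.01191759]), [[-0.1, -0.2], [-0.2, 0.2]])
jartop (array([ 0.47286051, -0.28951434,  0.14449732]), [[0.5, 1.4], [0.5, -1.0]])
washcap (array([ 0.78484172, -0.00759969,  0.12089231]), [[0.3, 0.8], [0.3, -0.4]])
green scene blob [317, 192, 43, 113] head row 235 centre 343.5 pred [343.4 237.5] topc [344.4 230.9]
green side blob [215, 222, 36, 77] head row 233 centre 230.5 pred [229.9 234.6] topc [229.5 228.2]
amber scene blob [269, 146, 33, 73] head row 155 centre 285.5 pred [285.5 156.9] topc [285.6 150.6]
amber side blob [309, 188, 32, 68] head row 196 centre 328.0 pred [327.5 197.7] topc [328.1 191.8]
blue scene blob [172, 175, 40, 78] head row 186 centre 185.5 pred [185.4 187.8] topc [184.3 181.2]
blue side blob [254, 153, 29, 63] head row 160 centre 269.0 pred [268.3 162.1] topc [268.3 156.6]
blue shift mm [ 6.48 -3.07 -0.11] new [ 0.6088 -0.1717  0.0599] [[-0.0, -0.1], [-0.0, 0.1]]
green shift mm [-0.05 -0.15 -0.29] new [0.6357 0.1448 0.0597] [[0.0, 0.1], [0.0, -0.0]]
amber shift mm [ 0.12  0.11 -0.03] new [ 0.4479 -0.024   0.06  ] [[-0.0, -0.0], [-0.0, 0.0]]
```

View pics/final.png

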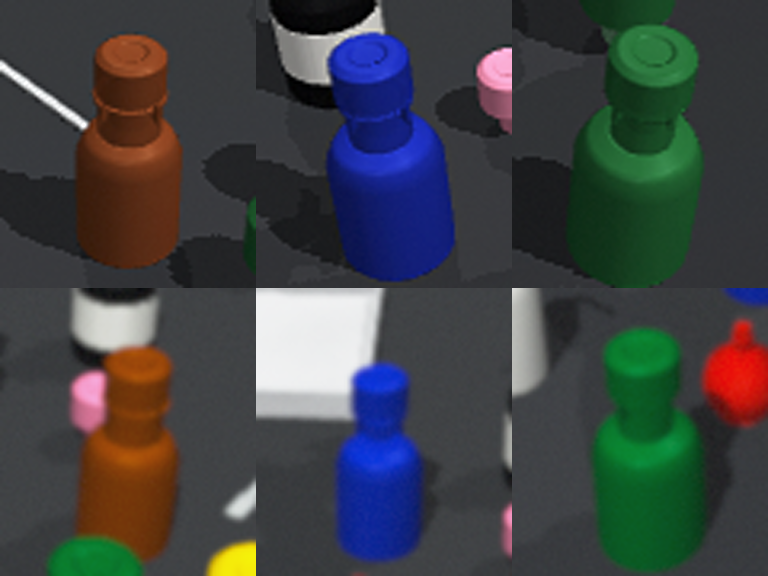

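All three stoppers sit straight with no gap at the lip, every bottle has its own colour, and the gripper is clear. Handing in.

```bash
python3 -c "
from station import ctrl
print(ctrl.close_job(), ctrl.sense()['time_s'])"
```

```text
the job is handed in; nothing more can be done
the job is handed in; nothing more can be done
```

The amber, blue and green bottles each hold the stopper of their own colour, and the job is handed in after about 36 s of robot time. I rested the blue stopper in the white dish, moved green to the green bottle and amber to the amber bottle, then blue from the dish to the blue bottle. Each stopper was lowered until it touched and only then released.

- **Fit:** in the last pictures the head centres lie within 1 px of the bottle axes, with no visible gap at the lip. Each seating touch came within about 1 mm of the expected height.
- **Bottles:** all three are upright. The amber and green bottles did not move measurably. The blue one was dragged about 7 mm when the amber stopper came out, within the 30 mm allowed; I measured the shift and corrected for it before inserting the blue stopper.
- **Disagreement:** the wrist camera disagreed with the fixed cameras by about 1–2 mm on the mouth positions. I went by the fixed cameras and the positions where the stoppers were gripped, and the plugs went in without resistance.
- **Other things:** the gripper made no deliberate contact with the black jar or the wash bottle. I did not re-measure their positions at the end.

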